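# Put the cleaning things back on the under-sink turntable

### The job

The valve is repaired, so put the cleaning things back on the turntable in one straight row running left to right through its centre: the closed steel tin in the very middle with its long side running front to back, the glass jar close beside it on the side where the valve is, and the tall spray bottle close beside it on the other side, so that the knob stays in reach. Both stand upright on the tray, level with the middle of the tin, and the scrub brush lies bristles down on top of the tin, centred and lengthwise along it. Set the glass jar down rather than dropping it, tip neither it nor the spray bottle over, do not touch the valve, and leave the washing-up bottle, the open can and the wrench where they are.

Things in the scene. Friction and masses are not known exactly. Their poses are not given: they have to be found in the camera images.
- turntable: Grey plastic turntable, 280 mm across, empty, on the white board (board top z = 16 mm). Origin: centre of its underside, on the turning axis; axes as the robot's (x = front to back, y = to the robot's left). The tray's flat floor, 272 mm across, lies 18 mm above the origin; its 4 mm thick rim rises to 30 mm. The tray turns about the vertical against slight friction (0.08 N m).
- tin: Closed rectangular steel tin with slip-on lid, 100 x 60 x 60 mm (long side along its x), flat on top, 0.18 to 0.35 kg. Origin: centre of its underside; z up; stands on the 16 mm thick white board (top at z = 16 mm).
- brush: Scrub brush: yellow plastic block 110 x 44 x 18 mm (long along its x) over 22 mm of stiff white bristles (100 x 36 mm); 40 mm high in all, rigid. Lies bristles down. Origin: centre of the bristle underside; z up; stands on the 16 mm thick white board (top at z = 16 mm).
- spray_bottle: Empty green spray bottle, white trigger head, 170 mm high, 0.1 kg. Round body 60 mm across up to 92 mm, tapering to a 25 mm neck (126 to 144 mm); head block 26 mm wide (y), x from -41 to +25 mm, from 144 to 170 mm high; nozzle and trigger towards -x (trigger at x -45 to -28 mm, down to 108 mm). Origin: centre of its underside; z up; stands on the 16 mm thick white board (top at z = 16 mm).
- jar: Clear glass jar with steel screw lid, round, 83 mm high; glass 62 mm across up to 62 mm, lid 58 mm across from 69 to 83 mm; 0.14 to 0.24 kg. Origin: centre of its underside; z up; stands on the 16 mm thick white board (top at z = 16 mm).
- valve: Chrome shut-off valve on a pipe stub that comes up through the white board, with a round lobed knob (47 mm across) facing the robot at 83 mm above the board and a capped copper riser up to 200 mm (from the board). Stands behind the turntable, clearly to its left or to its right. Origin: centre of its floor plate, on the board (z = 16 mm).
- trap: White plastic waste trap (U-bend of 40 mm pipe, 64 mm wide and 212 mm high, running 150 mm to the back), fixed to the board behind the turntable on the other side from the valve. Origin: on the board (z = 16 mm) under its front, upright inlet pipe.
- open_can: Bystander: empty open-topped round steel can, 62 mm across, 70 mm high. Origin: centre of its underside; z up; stands on the 16 mm thick white board (top at z = 16 mm).
- soap_bottle: Bystander: white washing-up bottle without trigger, round, 60 mm across, 146 mm high with its spout. Origin: centre of its underside; z up; stands on the 16 mm thick white board (top at z = 16 mm).
- wrench: Bystander: steel wrench, 160 mm long along its x, lying on the white board between robot and turntable. Origin: middle of its underside.
There are look-alikes about, which are no part of the job. Leave any blue look-alike of the spray_bottle alone.

How it is judged:
By the outcome, as a careful person would: the job done as asked, in the order asked, and still so for the second after the job is handed in, with the robot touching nothing.
It also fails if it takes over 109 s, if anything falls off the work surface, if the arm or the gripper's body presses on something with over 40 N, if the wrist force passes 120 N, or if a joint passes its speed limit or range.

### The arm

A 6-joint arm with a two-finger parallel gripper is mounted at the origin on the work surface. World frame = base frame: x ahead of the robot, y to its left, z up, the work surface at z = 0. Lengths are in mm, angles in degrees, forces in N, time in s.
With the tool pointing down it reaches from about 350 to 850 mm from the base axis. Payload 8.1 kg.
Tool frame: the origin (TCP) lies midway between the tips of the shut fingers; the grasp point (between the pads) lies 19 mm behind it; z points along the fingers, y is the line along which they close (so a half turn about z gives the same grasp; the last joint's range is limited). The gripper opens to 85 mm and grips with 20 to 120 N. Pads are 22 mm wide; open, the fingers measure 114 mm over their backs; the gripper's body (76 mm by 85 mm) begins 54 mm behind the grasp point. The pads swing forward as they close: fully open they stand 13 mm farther back than shut.
Start: joints at [-73.075, 7.471, 85.268, -0, 87.261, -4.893], TCP at [223.018, -557.017, 192.992] pointing down, gripper open.
Joint ranges: [-169.43, 169.43], [-51.17, 129.36], [1.28, 143.12], [-76.62, 256.62], [0, 156.53], [-152.29, 152.29]. Speed limits (degrees/s): [136.94, 136.94, 159.86, 180, 180, 180].

### API

Orientations are given as [roll, pitch, yaw] about the fixed x, y, z axes, in that order (R = Rz(yaw) Ry(pitch) Rx(roll)).
In Python, from bench import r, optics, workorder gives the robot as it stands.
- The arm moves only by the shell command python3 -m handwheel 'ROWS' [FORCE]. ROWS is rows parted by semicolons, their numbers by spaces, 1 to 8 of them, each of 7 numbers: a rotation vector rx, ry, rz in degrees, then dx, dy, dz in mm, then the finger opening in mm; each row is the pose to reach, as a shift and turn from the pose commanded when the command began, along the tool's axes at that moment; what a row does not reach only later rows make up. A row lasts 1/8 s, in which the tool goes at most 62.5 mm and 10.7 degrees, less where a joint would pass 70% of its speed; a pose out of reach is approached as far as the arm can. The fingers move at their own pace and stop on an object; FORCE is the grip in N (left out, the last holds). Time passes only in rows, so rows that do not move let the fingers close. It prints the time, the measured TCP pose, the force, the opening and the grip force at its end.
- r.sense(): the state, without advancing time (a new reading comes with each control period).
- optics.snapshot(name): name is "side" or "top"; returns a dict with "pixels" (384x512x3 uint8, blue, green, red), "fx", "fy", "cx", "cy" (pixels), "D" ([k1, k2, p1, p2, k3] as OpenCV has them; the pictures are not rectified), "pose" (4x4, takes a point from camera to world coordinates). Camera axes: x right, y up, looking along -z (the intrinsics and any distortion apply to the point x, -y, -z); pixel columns grow to the right and rows downward; lengths in mm; the calibration is good to about 2 mm. A picture is of the moment at which its call begins. There is no depth.
- workorder.hand_in(): hands the job in; it is judged then, once.
The state is a dict: "time": time; "joint_pos": joint angles; "qd": joint speeds; "joint_efforts": joint torques, N m; "tool_pos": TCP position; "tcp_rot": TCP orientation; "ft_force": force on the tool from outside, world axes, zero at the start; "wrist_torque": the same for the moment, N m; "finger_gap": finger opening in mm; "grip_force": force on a finger pad.
Only numpy, scipy, OpenCV 4.12 (cv2) and the standard library are available. Lean on these libraries where they do the work, as an engineer would, in place of code of your own. Each camera call takes 0.05 s, during which the arm holds its last target. There are 200 camera calls.

## Working session

There is one attempt and no reset: what is moved stays moved. The work goes in short steps, Python scripts to look and compute and a shell command to move; the robot and the scene stay as the last step left them, time stands still between calls to the robot, and variables do not carry over. Pictures are saved under pics/ and viewed, at most 14 in all, crops included, and the job is handed in when it is done.

```bash
mkdir -p pics; ls; python3 - <<'E'
from bench import r, optics, workorder
import cv2,numpy as np
print(r.sense())
for n in("side","top"):
    s=optics.snapshot(n); cv2.imwrite(f"pics/{n}0.png",s["pixels"])
    print(n,s["fx"],s["fy"],s["cx"],s["cy"],s["D"],np.round(s["pose"],3).tolist())
E
```

```text
pics
{'time': 0.0, 'joint_pos': array([-7.30734449e+01,  7.51543328e+00,  8.53291290e+01,  9.68811160e-04,
        8.72611356e+01, -4.89302198e+00]), 'qd': array([ 0.00430328,  0.00860018, -0.02428622,  0.08906962, -0.00840507,
        0.01079174]), 'joint_efforts': array([-8.16123211e-04, -5.69395566e+01, -5.00554097e+01, -4.14234119e-04,
        1.42987934e-02,  1.15494583e-05]), 'tool_pos': array([ 222.85867438, -556.41348529,  191.94254296]), 'tcp_rot': array([-1.79894770e+02, -9.97964961e-03,  2.18195207e+01]), 'ft_force': array([ 0.10507566, -0.40665396,  0.13226288]), 'wrist_torque': array([-0.01471701,  0.0109736 , -0.00936273]), 'grip_force': 0.0, 'finger_gap': 85.50195273577957}
side 406.6648256920964 406.6648256920964 250.8843189601238 190.4683883599365 [-0.10898067  0.          0.          0.          0.        ] [[-0.96, 0.155, -0.233, 171.002], [-0.279, -0.594, 0.755, 812.43], [-0.022, 0.79, 0.613, 795.992], [0.0, 0.0, 0.0, 1.0]]
top 468.1391932728642 468.1391932728642 247.59043928110182 188.9901089863583 [-0.00889096  0.          0.          0.          0.        ] [[-0.003, 0.994, -0.113, 285.752], [-1.0, -0.002, 0.011, -86.241], [0.01, 0.113, 0.993, 1647.486], [0.0, 0.0, 0.0, 1.0]]
```

```bash
python3 -c "
import cv2
for n in('side','top'):
    i=cv2.imread(f'pics/{n}0.png'); cv2.imwrite(f'pics/{n}0b.png',cv2.resize(i,(800,600),interpolation=cv2.INTER_CUBIC))"
```

```text
(no output)
```

View pics/side0b.png

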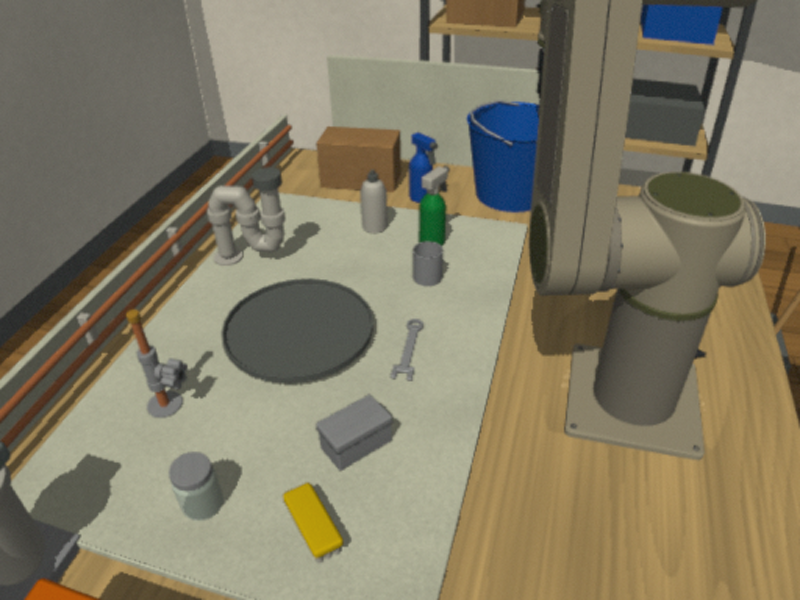

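View pics/top0b.png

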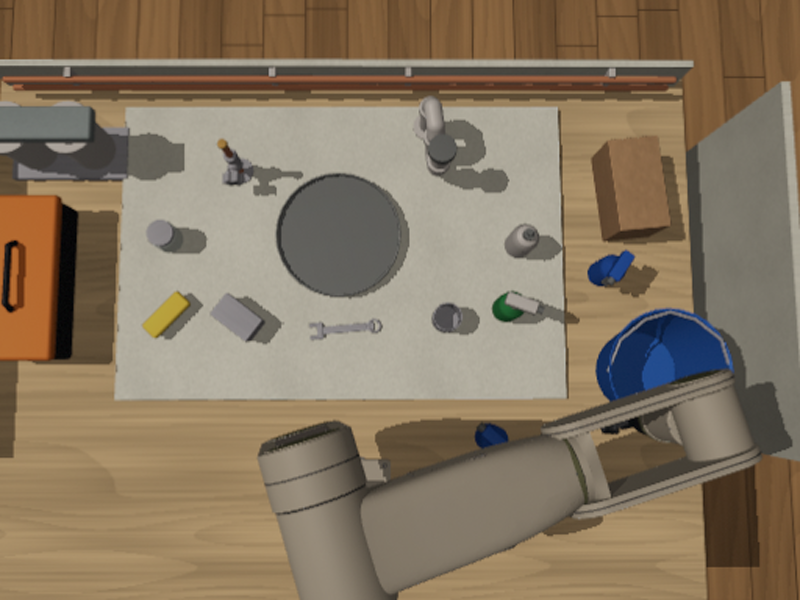

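Valve on the left (top view ~(232,165)), tray centre ~(340,235); jar (162,236), brush (165,314), tin (237,316), green spray (510,305) in the enlarged top view. I'll zoom in to pick points.

```bash
cat > h.py <<'E'
import numpy as np,cv2
from scipy.optimize import least_squares
from bench import r,optics
def cam(n):
    s=optics.snapshot(n); return s
def proj(s,P):
    T=np.linalg.inv(s["pose"]); P=np.atleast_2d(P)@T[:3,:3].T+T[:3,3]; P=P*[1,-1,-1]
    K=np.array([[s["fx"],0,s["cx"]],[0,s["fy"],s["cy"]],[0,0,1.]])
    return cv2.projectPoints(P.astype(float),np.zeros(3),np.zeros(3),K,np.array(s["D"],float))[0][:,0]
def ray(s,p):
    K=np.array([[s["fx"],0,s["cx"]],[0,s["fy"],s["cy"]],[0,0,1.]])
    q=cv2.undistortPoints(np.array([[p]],float),K,np.array(s["D"],float))[0,0]
    return s["pose"][:3,3],s["pose"][:3,:3]@[q[0],-q[1],-1]
def onz(s,p,z):
    o,d=ray(s,p); return o+d*(z-o[2])/d[2]
def tri(pairs):
    A=np.zeros((3,3));b=np.zeros(3)
    for s,p in pairs:
        o,d=ray(s,p);d=d/np.linalg.norm(d);M=np.eye(3)-np.outer(d,d);A+=M;b+=M@o
    return np.linalg.solve(A,b)
def tiles(name,spec,f=4,tw=50,th=75,cols=4):
    """spec: list of (img,cx,cy) raw px"""
    t=[]
    for im,x,y in spec:
        x0,y0=int(x-tw/2),int(y-th/2)
        c=cv2.resize(cv2.getRectSubPix(im,(tw,th),(x0+(tw-1)/2,y0+(th-1)/2)),(tw*f,th*f),interpolation=cv2.INTER_CUBIC)
        for k in range(0,tw,10): cv2.line(c,(k*f,0),(k*f,4),(0,0,255),1); cv2.putText(c,str(x0+k),(k*f,12),0,.3,(0,0,255),1) 
        for k in range(0,th,10): cv2.line(c,(0,k*f),(4,k*f),(0,0,255),1); cv2.putText(c,str(y0+k),(5,k*f+3),0,.3,(0,0,255),1)
        t.append(c)
    cv2.imwrite(name,np.vstack([np.hstack(t[i:i+cols]) for i in range(0,len(t),cols)]))
E
python3 - <<'E'
from h import *
a=cv2.imread("pics/top0.png");b=cv2.imread("pics/side0.png");k=1.5625
tiles("pics/t1.png",[(a,237/k,316/k),(a,165/k,314/k),(a,162/k,236/k),(a,515/k,305/k),(b,355/k,430/k),(b,313/k,520/k),(b,197/k,485/k),(b,432/k,210/k)])
E
```

```text
(no output)
```

View pics/t1.png

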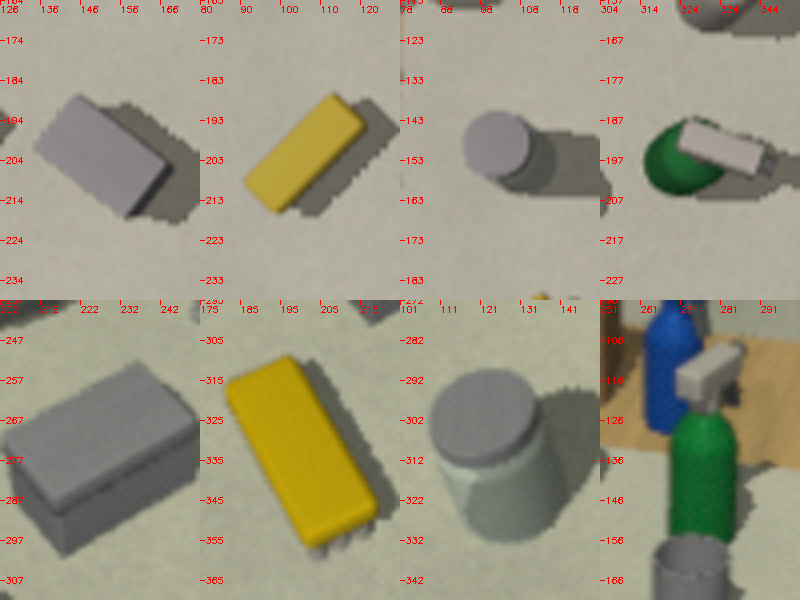

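Tin, brush, jar and spray all crisp; nozzle of the green bottle points to the right (top-view tile (765,165)). Fit poses from the picked corners.

```bash
cat >> h.py <<'E'
def fit(obs,p0,frees=4):
    """obs: (cam,model xyz,pixel); params x,y,z,yaw"""
    def f(p):
        c,s_=np.cos(p[3]),np.sin(p[3]);R=np.array([[c,-s_,0],[s_,c,0],[0,0,1]])
        return np.concatenate([(proj(s,R@np.array(m,float)+p[:3])[0]-q) for s,m,q in obs])
    o=least_squares(f,p0); q=o.x.copy(); q[3]=np.degrees(q[3]); return np.round(q,1),round(np.sqrt(np.mean(o.fun**2)),2)
E
python3 - <<'E'
from h import *
T=cam("top");S=cam("side")
def P(x0,y0,l): return [np.array([x0+a/4-.375,y0+b/4-.375]) for a,b in l]
def rect(L,W): return [(L/2,W/2,0),(-L/2,W/2,0),(-L/2,-W/2,0),(L/2,-W/2,0)]
def best(obsT,obsS,L,W,p0):
    for both in (0,1,2):
        o=[]
        if both!=2:o+=[(T,m,q) for m,q in zip(rect(L,W),obsT)]
        if both!=1:o+=[(S,m,q) for m,q in zip(rect(L,W),obsS)]
        print(fit(o,p0))
# tin corners ordered: long edge first pair
t=P(126,164,[(79,94),(171,164),(126,216),(33,147)]); s=P(202,237,[(60,210),(195,117),(139,61),(4,144)])
# world guesses
print("tinT",[np.round(onz(T,q,76)[:2]) for q in t]);print("tinS",[np.round(onz(S,q,76)[:2]) for q in s])
b=P(80,163,[(132,94),(166,122),(79,213),(44,180)]);bs=P(175,295,[(26,84),(92,55),(177,202),(105,246)])
print("brT",[np.round(onz(T,q,56)[:2]) for q in b]);print("brS",[np.round(onz(S,q,56)[:2]) for q in bs])
j=P(78,113,[(96,144)])[0];js=P(101,272,[(83,116)])[0]
print("jar tri",tri([(T,j),(S,js)]),onz(T,j,99),onz(S,js,99))
h=P(304,157,[(90,118),(164,148),(155,175),(80,148)])
print("head",[np.round(onz(T,q,186)) for q in h]); bc=P(304,157,[(81,158)])[0]; print("body",onz(T,bc,100))
k=1.5625
print("table",onz(T,(np.array([277,401]).mean()/k,np.array([174,297]).mean()/k),44))
c=[onz(S,(a/k,b/k),46) for a,b in [(223,330),(375,325),(299,281),(299,381)]];print("tabS",np.round(c))
print("valve",onz(T,(235/k,175/k),16),"wrench",onz(T,(345/k,328/k),16))
for n,z,q in(("can",86,(448/k,318/k)),("soap",100,(522/k,240/k)),("knobfront",99,(238/k,181/k)),("riser",216,(222/k,145/k)),("trapinlet top",228,(441/k,148/k))):print(n,np.round(onz(T,q,z)))
E
```

```text
tinT [array([472., 242.]), array([413., 163.]), array([369., 200.]), array([427., 279.])]
tinS [array([419., 288.]), array([366., 203.]), array([411., 168.]), array([467., 252.])]
brT [array([478., 358.]), array([454., 328.]), array([377., 400.]), array([405., 430.])]
brS [array([475., 362.]), array([448., 335.]), array([373., 407.]), array([399., 440.])]
jar tri [599.68698427 387.22155614  94.41163341] [599.65861116 386.28530076  99.        ] [595.87190066 389.80054512  99.        ]
head [array([ 461., -350.,  186.]), array([ 437., -407.,  186.]), array([ 416., -400.,  186.]), array([ 437., -341.,  186.])]
body [ 438.0450619  -356.79073069  100.        ]
table [602.94420313   2.56445941  44.        ]
tabS [[ 730.   61.   46.]
 [ 464.  -25.   46.]
 [ 653. -116.   46.]
 [ 543.  145.   46.]]
valve [749.18084213 242.22021212  16.        ] wrench [398.66640257 -10.21055376  16.        ]
can [ 415. -234.   86.]
soap [ 582. -394.  100.]
knobfront [712. 219.  99.]
riser [754. 229. 216.]
trapinlet top [ 744. -211.  228.]
```

```bash
cat >> h.py <<'E'
def plan(*wps,cur=None):
    """relative tool-axis shifts for (x,y,z,yaw) waypoints, tool down"""
    s=r.sense(); p=s["tool_pos"] if cur is None else np.array(cur[:3]); yaw=s["tcp_rot"][2] if cur is None else cur[3]
    c,n=np.cos(np.radians(yaw)),np.sin(np.radians(yaw)); R=np.array([[c,n,0],[n,-c,0],[0,0,-1]])
    print("at",np.round(p,1),np.round(s["tcp_rot"],1),"gap",round(s["finger_gap"],1),"t",s["time"])
    for w in wps:
        d=R.T@(np.array(w[:3],float)-p); print(w,"rz",round(-((w[3]-yaw+180)%360-180),1),"d",np.round(d,1),"rows",round(np.linalg.norm(d)/62.5,1))
E
python3 - <<'E'
from h import *
plan((480,-100,260,30),(418,224,220,53))
s={n:cam(n) for n in("top","side")}
th=np.linspace(0,2*np.pi,180)
def sil(s,x,y,z0,z1,r):
    P=np.vstack([np.c_[x+r*np.cos(th),y+r*np.sin(th),0*th+z] for z in(z0,z1)])
    return cv2.convexHull(proj(s,P).astype(np.float32))
def cont(s):
    g=s["pixels"].max(2).astype(np.uint8); c=proj(s,[600,4,34])[0].astype(int)
    print("grey",g[c[1],c[0]]); m=((g<g[c[1],c[0]]+22)*255).astype(np.uint8)
    _,l=cv2.connectedComponents(m); m=(l==l[c[1],c[0]]).astype(np.uint8)
    m=cv2.morphologyEx(m,cv2.MORPH_OPEN,np.ones((7,7)))
    C=max(cv2.findContours(m,cv2.RETR_EXTERNAL,cv2.CHAIN_APPROX_NONE)[0],key=cv2.contourArea)[:,0]; print(len(C),C.min(0),C.max(0)); return C
C={n:cont(s[n]) for n in s}
def res(n,x,y,dz=0):
    h=sil(s[n],x,y,16+dz,46+dz,140); return [cv2.pointPolygonTest(h,tuple(map(float,q)),True)-.0 for q in C[n]]
for n in s:
    o=least_squares(lambda p:res(n,*p),[600,4],loss="soft_l1",diff_step=1e-3);print(n,o.x,np.median(np.abs(o.fun)))
o=least_squares(lambda p:np.r_[res("top",*p),res("side",*p)],[600,4,0],loss="soft_l1",diff_step=1e-3,x_scale=[100,100,10]);print(o.x,np.median(np.abs(o.fun)))
E
```

```text
at [ 222.9 -556.6  192.3] [-179.9   -0.    21.8] gap 85.5 t 0.2
(480, -100, 260, 30) rz -8.2 d [ 408.4 -328.4  -67.7] rows 8.5
(418, 224, 220, 53) rz -31.2 d [ 471.3 -652.2  -27.7] rows 12.9
grey 96
234 [177 111] [261 189]
grey 86
236 [143 179] [240 245]
top [606.25371062  -2.31110353] 1.0159659151830729
side [607.63337723  -5.19670541] 1.1720357599956994
[ 6.06713902e+02 -3.31679035e+00 -1.83108787e-03] 1.3066764748297044
```

```bash
python3 -m handwheel '0 0 -2 100 -80 -20 85; 0 0 -4 200 -160 -40 85; 0 0 -6 300 -240 -55 85; 0 0 -8 408 -328 -68 85; 0 0 -14 425 -400 -60 85; 0 0 -20 440 -470 -50 85; 0 0 -26 455 -530 -40 85; 0 0 -31 465 -590 -30 85'; python3 - <<'E'
from h import *
s={n:cam(n) for n in("top","side")}
for n in s: cv2.imwrite(f"pics/{n}1.png",s[n]["pixels"])
g=cv2.imread("pics/top0.png"); print("row150 top",g[150,165:185].max(1),g[150,248:272].max(1)); print(g[104:118,218].max(1),g[184:200,218].max(1))
g=cv2.imread("pics/side0.png"); print(g[208,135:150].max(1),g[208,232:248].max(1)); print(g[174:186,191].max(1),g[236:252,191].max(1))
plan((418,224,220,53))
E
```

```text
time: 1.3
tool_pos: [403.9, -98.1, 232.5]
tcp_rot: [179.9, -0.0, 53.0]
ft_force: [0.7, 0.8, 0.3]
finger_gap: 85.2
grip_force: 0.0
row150 top [180 179 179 176 177 178 176 175 176 175 175 132  63  52  51  95  99  98
  97  97] [ 94  94  95  94  94  94  94 104  85 105 106 106 104 104 174 175 174 175
 174 174 174 172 172 174]
[175 174 173 172 173 174 151  91  68  88  94  93  94  94] [ 97  97  98  97  99  86 144 176 177 177 177 177 175 173 173 174]
[172 174 175 174 174 174 170 144  94  53  53  76  82  84  85] [ 84  84  86  86  87  84  78  85  99 145 170 172 172 175 173 171]
[172 174 171 168 145  91  73  76  89  85  81  84] [ 86  85  84  85  85  72  72  73  81 110 146 169 168 170 170 173]
at [404.2 -94.4 232.3] [-1.80e+02 -1.00e-01  5.34e+01] gap 85.2 t 1.4
(418, 224, 220, 53) rz 0.4 d [ 263.8 -178.9   12.3] rows 5.1
```

```bash
python3 -m handwheel '0 0 0 60 -40 2 85; 0 0 0 115 -80 5 85; 0 0 0 165 -115 8 85; 0 0 0 215 -148 10 85; 0 0 0 263 -179 12 85; 0 0 0 263 -179 12 85'; python3 - <<'E'
from h import *
s={n:cam(n) for n in("top","side")}
for n in s: cv2.imwrite(f"pics/{n}1.png",s[n]["pixels"])
th=np.linspace(0,2*np.pi,720)
def sil(s,x,y,z0,z1,r):
    P=np.vstack([np.c_[x+r*np.cos(th),y+r*np.sin(th),0*th+z] for z in(z0,z1)])
    return cv2.convexHull(proj(s,P).astype(np.float32))
C={"top":[(176.1,150),(218,110.2),(218,189.85),(256.5,150)],"side":[(142.6,208),(240.7,208),(191,178.4),(191,245.3)]}
def res(n,x,y,dz=0):
    h=sil(s[n],x,y,16+dz,46+dz,140); return [cv2.pointPolygonTest(h,q,True) for q in C[n]]
for n in s:
    o=least_squares(lambda p:res(n,*p),[600,4],diff_step=1e-3);print(n,o.x.round(1),np.round(o.fun,2))
o=least_squares(lambda p:np.r_[res("top",*p[:3]),res("side",*p[:3])],[600,4,1],diff_step=[1e-3,1e-1,1]);print(o.x.round(1),np.round(o.fun,2))
q=r.sense(); print(q["tool_pos"],q["tcp_rot"])
p=q["tool_pos"]; print([proj(s[n],p)[0].round(1) for n in s])
tiles("pics/g1.png",[(s[n]["pixels"],*proj(s[n],p)[0]) for n in s],f=4,tw=100,th=120,cols=2)
E
```

```text
time: 2.15
tool_pos: [419.3, 220.9, 219.7]
tcp_rot: [-179.9, 0.0, 53.1]
ft_force: [0.3, -0.7, 0.2]
finger_gap: 84.9
grip_force: 0.0
top [608.1   4.7] [0.12 0.27 0.26 0.1 ]
side [604.5  -2.9] [-0.73 -0.67  1.74  1.22]
[604.3   2.8   4. ] [-0.25 -0.46  1.24  0.68  0.35 -1.25  1.8   1.6 ]
[419.82396991 218.03215537 219.84159172] [-1.79993379e+02  5.77222782e-02  5.29206167e+01]
[array([143. , 198.6]), array([222.4, 220.5])]
```

View pics/g1.png

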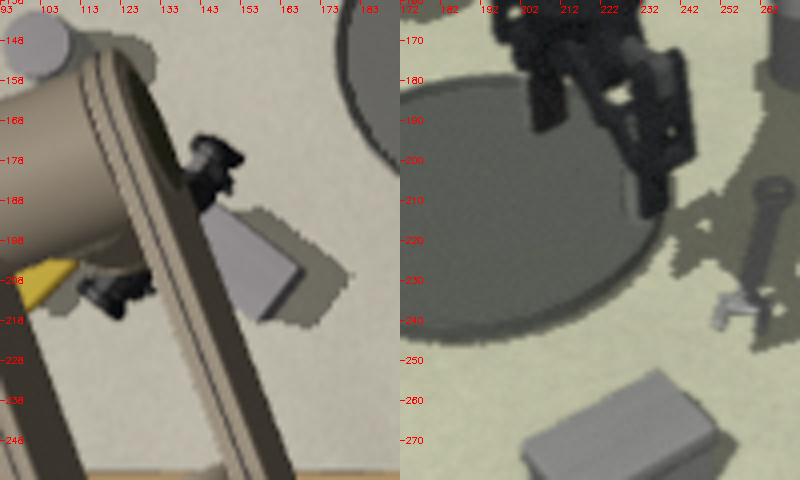

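```bash
python3 - <<'E'
from h import *
s={n:cam(n) for n in("top","side")}
p=r.sense()["tool_pos"];u=np.array([.798,-.603,0]);v=np.array([.603,.798,0])
for n in s:
  for k in(-57,-43,43,57): print(n,k,[proj(s[n],p+[0,0,13]+k*u+w*v)[0].round(1).tolist() for w in(-11,11)])
E
```

```text
top -57 [[133.7, 215.2], [128.0, 210.9]]
top -43 [[136.6, 211.5], [130.9, 207.2]]
top 43 [[154.2, 188.9], [148.5, 184.6]]
top 57 [[157.1, 185.3], [151.4, 180.9]]
side -57 [[242.1, 227.7], [233.2, 232.4]]
side -43 [[238.1, 224.0], [229.2, 228.6]]
side 43 [[215.3, 203.0], [206.8, 207.0]]
side 57 [[211.9, 199.8], [203.4, 203.7]]
```

The view shows the fingers in the side view at (208,192) and (236,214), about 15 px higher than predicted; I'll shut them to calibrate on the TCP.

```bash
python3 -m handwheel '0 0 0 0 0 0 0; 0 0 0 0 0 0 0; 0 0 0 0 0 0 0; 0 0 0 0 0 0 0; 0 0 0 0 0 0 0; 0 0 0 0 0 0 0'; python3 - <<'E'
from h import *
s={n:cam(n) for n in("top","side")}
p=r.sense()["tool_pos"]; print(p,r.sense()["joint_pos"]); print([proj(s[n],p)[0].round(1) for n in s])
tiles("pics/g2.png",[(s[n]["pixels"],*proj(s[n],p)[0]) for n in s],f=5,tw=80,th=80,cols=2)
E
```

```text
time: 3.1
tool_pos: [420.0, 217.8, 220.2]
tcp_rot: [-180.0, 0.0, 52.8]
ft_force: [-0.1, -0.1, -0.8]
finger_gap: -0.1
grip_force: 0.0
[419.96611197 217.79122009 220.12923355] [ 2.11973590e+01 -1.31289055e+01  1.02376021e+02  5.04905846e-04
  9.07560955e+01  5.83709446e+01]
[array([143.1, 198.5]), array([222.3, 220.3])]
```

View pics/g2.png

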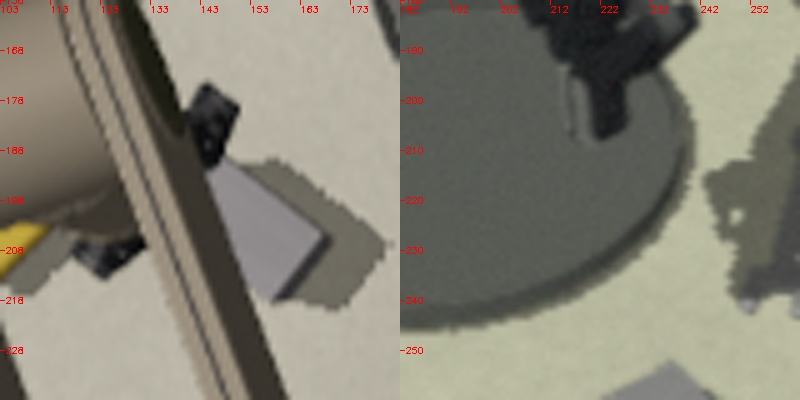

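```bash
python3 -m handwheel '0 0 0 0 0 50 0; 0 0 0 0 0 100 0; 0 0 0 0 0 120 0; 0 0 0 0 0 120 0'; python3 - <<'E'
from h import *
s={n:cam(n) for n in("top","side")}
p=r.sense()["tool_pos"]; print(p); print([proj(s[n],p)[0].round(1) for n in s])
tiles("pics/g3.png",[(s["side"]["pixels"],*proj(s["side"],p)[0])],f=6,tw=80,th=80,cols=1)
E
```

```text
time: 3.7
tool_pos: [418.3, 217.1, 98.2]
tcp_rot: [-179.9, 0.2, 52.8]
ft_force: [-0.6, -0.2, 0.1]
finger_gap: -0.1
grip_force: 0.0
[420.53777724 217.99476999 101.19060622]
[array([150.6, 201.7]), array([225.5, 258.7])]
```

View pics/g3.png

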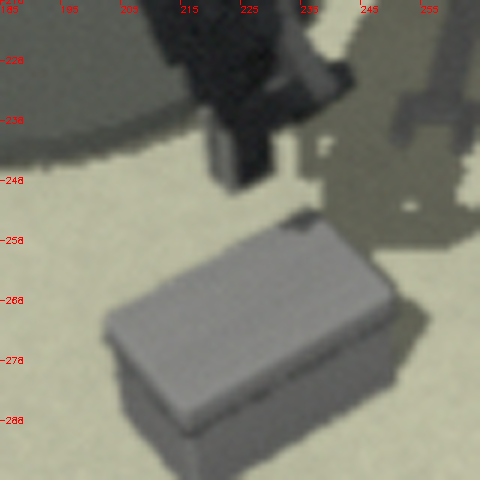

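The tip shows at about (225,248), vs. predicted (225.5,258.7), its shadow at the tin's far corner (235,254). I'll use the shadow as a third ray.

```bash
python3 - <<'E'
from h import *
s={n:cam(n) for n in("top","side")}
j=onz(s["top"],(119,155),16); print("jar shadow",j, "shift/83mm",(j-[599,388,16])[:2])
# tin corner shadow: top view tin corner B(413,163,76); shadow corner tile (185,205)-> 
c=onz(s["top"],(126+200/4,164+175/4),16);print("tinshadow far corner",c)
print("tipshadow on tin",onz(s["side"],(235,254.5),76), "tip ray at z",[ (z,onz(s["side"],(225,248.5),z)[:2].round(1)) for z in(100,120,130,140)])
print("tin corners S now", [onz(s["side"],q,76).round(0)[:2] for q in [(185+105/6,218+320/6),(185+190/6,218+415/6),(185+395/6,218+290/6)]])
E
python3 -m handwheel '0 0 0 0 0 10 0; 0 0 0 0 0 16 0; 0 0 0 0 0 16 0; 0 0 0 0 0 16 0'
```

```text
jar shadow [593.52925554 349.63844383  16.        ] shift/83mm [ -5.47074446 -38.36155617]
tinshadow far corner [406.58092218 145.96804903  16.        ]
tipshadow on tin [411.8756935 177.4489754  76.       ] tip ray at z [(100, array([432.7, 186.4])), (120, array([425.2, 204.4])), (130, array([421.4, 213.4])), (140, array([417.7, 222.4]))]
tin corners S now [array([468., 248.]), array([421., 283.]), array([365., 204.])]
time: 4.4
tool_pos: [420.0, 217.7, 84.2]
tcp_rot: [-180.0, 0.0, 52.8]
ft_force: [0.5, -0.1, -0.1]
finger_gap: -0.3
grip_force: 0.0
```

```bash
python3 -m handwheel '0 0 0 0 0 5 0; 0 0 0 0 0 9 0; 0 0 0 0 0 9 0; 0 0 0 0 0 9 0'; python3 -m handwheel '0 0 0 0 0 3 0; 0 0 0 0 0 5 0; 0 0 0 0 0 5 0'
```

```text
time: 4.9
tool_pos: [420.0, 217.7, 75.2]
tcp_rot: [-180.0, 0.0, 52.8]
ft_force: [0.2, 0.2, 0.8]
finger_gap: 0.1
grip_force: 0.0
time: 5.28
tool_pos: [419.8, 217.7, 69.9]
tcp_rot: [-180.0, 0.0, 52.8]
ft_force: [0.5, 0.3, 0.1]
finger_gap: -0.2
grip_force: 0.0
```

```bash
python3 -m handwheel '0 0 0 0 0 5 0; 0 0 0 0 0 8 0; 0 0 0 0 0 8 0'; python3 -m handwheel '0 0 0 0 0 3 0; 0 0 0 0 0 5 0; 0 0 0 0 0 5 0';  python3 - <<'E'
from h import *
s={n:cam(n) for n in("top","side")}
p=r.sense()["tool_pos"]; print(p); print([proj(s[n],p)[0].round(1) for n in s])
tiles("pics/g4.png",[(s[n]["pixels"],*proj(s[n],p)[0]) for n in s],f=5,tw=80,th=80,cols=2)
E
```

```text
time: 5.65
tool_pos: [419.6, 217.6, 61.7]
tcp_rot: [-180.0, 0.0, 52.8]
ft_force: [0.2, 0.1, 0.3]
finger_gap: -0.3
grip_force: 0.0
time: 6.02
tool_pos: [419.8, 217.7, 57.0]
tcp_rot: [-180.0, 0.0, 52.8]
ft_force: [-0.2, 1.0, -0.2]
finger_gap: -0.4
grip_force: 0.0
[419.98899023 217.74482535  57.18535324]
[array([153.2, 203. ]), array([226.9, 271.3])]
```

View pics/g4.png

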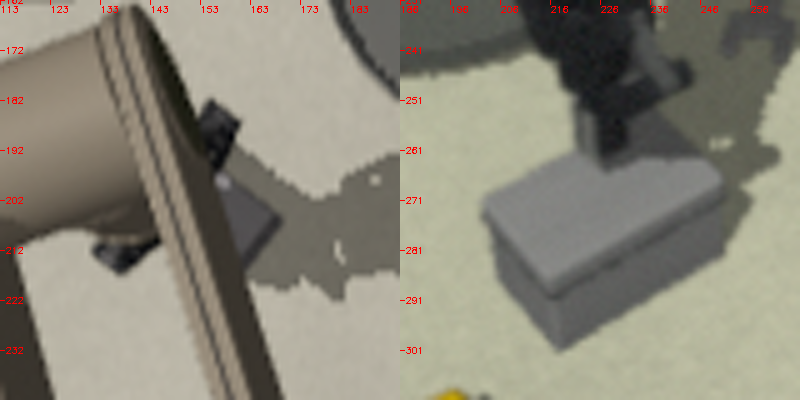

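```bash
python3 -m handwheel '0 0 0 0 0 3 0; 0 0 0 0 0 4 0; 0 0 0 0 0 4 0'; python3 -m handwheel '0 0 0 0 0 2 0; 0 0 0 0 0 4 0; 0 0 0 0 0 4 0';python3 -m handwheel '0 0 0 0 0 2 0; 0 0 0 0 0 4 0; 0 0 0 0 0 4 0' 
```

```text
time: 6.5
tool_pos: [419.9, 217.7, 53.0]
tcp_rot: [-180.0, 0.0, 52.8]
ft_force: [-0.2, 0.1, -0.3]
finger_gap: -0.1
grip_force: 0.0
time: 6.88
tool_pos: [419.8, 217.7, 48.9]
tcp_rot: [-180.0, 0.0, 52.8]
ft_force: [0.2, 0.0, 0.3]
finger_gap: 0.3
grip_force: 0.0
time: 7.25
tool_pos: [419.8, 217.7, 44.9]
tcp_rot: [-180.0, 0.0, 52.8]
ft_force: [0.4, 0.1, 0.3]
finger_gap: 0.4
grip_force: 0.0
```

```bash
python3 - <<'E'
from h import *
s={n:cam(n) for n in("top","side")}
print(s["side"]["pose"].round(3).tolist(),s["side"]["D"],s["side"]["fx"])
for q in [(227.4,264),(227.4,265.4)]: print([(z,onz(s["side"],q,z)[:2].round(1)) for z in(60,70,76,80,90,100)])
print(onz(s["side"],(226.6,275),76))
E
```

```text
[[-0.96, 0.155, -0.233, 171.002], [-0.279, -0.594, 0.755, 812.43], [-0.022, 0.79, 0.613, 795.992], [0.0, 0.0, 0.0, 1.0]] [-0.10898067  0.          0.          0.          0.        ] 406.6648256920964
[(60, array([425.3, 197.8])), (70, array([421.8, 206.2])), (76, array([419.8, 211.2])), (80, array([418.4, 214.5])), (90, array([414.9, 222.9])), (100, array([411.5, 231.2]))]
[(60, array([423.9, 202. ])), (70, array([420.4, 210.3])), (76, array([418.4, 215.3])), (80, array([417. , 218.6])), (90, array([413.6, 226.9])), (100, array([410.1, 235.2]))]
[410.74515256 243.49305412  76.        ]
```

```bash
python3 -m handwheel '0 0 0 0 0 2 0; 0 0 0 0 0 4 0; 0 0 0 0 0 4 0'|sed -n 2,4p; python3 -m handwheel '0 0 0 0 0 2 0; 0 0 0 0 0 4 0; 0 0 0 0 0 4 0'|sed -n 2,4p; python3 - <<'E'
from h import *
s={n:cam(n) for n in("top","side")}
p=r.sense()["tool_pos"]; print(p); print([proj(s[n],p)[0].round(1) for n in s])
tiles("pics/g5.png",[(s["side"]["pixels"],*proj(s["side"],p)[0])],f=6,tw=80,th=80,cols=1)
E
```

```text
tool_pos: [419.8, 217.6, 40.9]
tcp_rot: [-180.0, 0.0, 52.8]
ft_force: [0.1, -0.2, 0.1]
tool_pos: [420.2, 217.8, 37.8]
tcp_rot: [180.0, -0.0, 52.8]
ft_force: [-3.2, -1.2, 6.4]
[420.11776702 217.78823787  37.74495291]
[array([154.3, 203.4]), array([227.3, 276.7])]
```

View pics/g5.png

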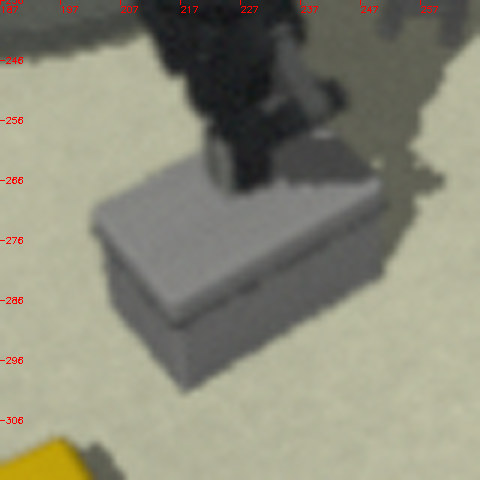

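Contact with the tin top at reported z≈38 whereas the views put it at 76: the real fingertip is ~38 mm above the reported TCP. I account for that. Lift, open, refine the tray centre.

```bash
python3 -m handwheel '0 0 0 0 0 -30 85; 0 0 0 0 0 -50 85; 0 0 0 0 0 -50 85; 0 0 0 0 0 -50 85'; python3 - <<'E'
from h import *
s={n:cam(n) for n in("top","side")}
th=np.linspace(0,2*np.pi,720)
C={"top":[(176.1,150),(218,110.2),(218,189.85),(256.5,150)],"side":[(142.6,208),(240.7,208),(191,178.4),(191,245.3)]}
def res(n,x,y,z0=40,dz=0,R=140):
    P=np.vstack([np.c_[x+R*np.cos(th),y+R*np.sin(th),0*th+z+dz] for z in(z0,46)])
    h=cv2.convexHull(proj(s[n],P).astype(np.float32)); return [cv2.pointPolygonTest(h,q,True) for q in C[n]]
for z0 in(28,40,46):
  for n in s:
    o=least_squares(lambda p:res(n,*p,z0),[600,4],diff_step=[1e-3,.1]);print(z0,n,o.x.round(1),np.round(o.fun,2))
o=least_squares(lambda p:np.r_[res("top",p[0],p[1],40,p[2]),res("side",p[0],p[1],40,p[2])],[600,4,1],diff_step=[1e-3,1e-1,1]);print(o.x.round(1),np.round(o.fun,2))
plan((418,225,86,53),(418,225,-12,53))
E
```

```text
time: 8.7
tool_pos: [419.5, 217.6, 86.2]
tcp_rot: [-180.0, 0.0, 52.8]
ft_force: [0.6, -0.4, -0.0]
finger_gap: 72.5
grip_force: 0.0
28 top [607.4   4.7] [0.11 0.08 0.07 0.11]
28 side [601.8   4.7] [-0.71 -0.66  0.27  0.17]
40 top [606.7   4.6] [ 0.11 -0.12 -0.12  0.12]
40 side [599.2  12.4] [-0.79 -0.72 -1.22 -0.9 ]
46 top [606.4   4.6] [ 0.11 -0.22 -0.21  0.12]
46 side [598.   16.3] [-0.88 -0.78 -1.98 -1.44]
[604.6   5.5  -5.5] [ 0.13 -1.14  0.65 -0.18 -0.51 -1.7  -1.08 -1.67]
at [419.1 217.4  85.8] [-1.799e+02  1.000e-01  5.280e+01] gap 84.3 t 8.8
(418, 225, 86, 53) rz -0.2 d [ 5.4 -5.5 -0.2] rows 0.1
(418, 225, -12, 53) rz -0.2 d [ 5.4 -5.5 97.8] rows 1.6
```

```bash
python3 -m handwheel '0 0 0 5.4 -5.5 20 85; 0 0 0 5.4 -5.5 50 85; 0 0 0 5.4 -5.5 80 85; 0 0 0 5.4 -5.5 98 85; 0 0 0 5.4 -5.5 98 85' | tail -5; python3 -m handwheel '0 0 0 0 0 0 40; 0 0 0 0 0 0 40; 0 0 0 0 0 0 40; 0 0 0 0 0 0 40' 60; python3 -c "
from h import *
plan((418,225,100,53),(604.5,4.7,100,0))"
```

```text
tool_pos: [416.4, 224.3, -13.3]
tcp_rot: [-179.8, 0.3, 52.8]
ft_force: [-0.3, -0.4, -0.1]
finger_gap: 85.1
grip_force: 0.0
time: 9.93
tool_pos: [419.8, 225.8, -9.7]
tcp_rot: [179.9, -0.1, 52.8]
ft_force: [-0.4, -0.5, 5.8]
finger_gap: 59.4
grip_force: 65.0
at [419.8 225.8  -9.7] [ 1.799e+02 -1.000e-01  5.280e+01] gap 59.4 t 9.925
(418, 225, 100, 53) rz -0.2 d [  -1.7   -1.  -109.7] rows 1.8
(604.5, 4.7, 100, 0) rz 52.8 d [ -64.5  280.7 -109.7] rows 4.9
```

```bash
python3 -m handwheel '0 0 0 0 0 -40 40; 0 0 0 0 0 -70 40; 0 0 10 -13 56 -70 40; 0 0 20 -26 112 -70 40; 0 0 30 -39 168 -70 40; 0 0 40 -52 224 -70 40; 0 0 50 -64.5 280.7 -70 40; 0 0 52.8 -64.5 280.7 -70 40' ; python3 -m handwheel '0 0 0 0 0 0 40;0 0 0 0 0 0 40'; python3 -c "
from h import *
plan((604.5,4.7,6,0))"
```

```text
time: 10.92
tool_pos: [605.2, 0.6, 58.5]
tcp_rot: [179.9, -0.0, -0.4]
ft_force: [-1.1, 0.8, -1.6]
finger_gap: 59.4
grip_force: 65.8
time: 11.18
tool_pos: [602.8, 4.9, 58.8]
tcp_rot: [-180.0, 0.1, 0.1]
ft_force: [-0.0, 0.5, -2.5]
finger_gap: 59.5
grip_force: 65.8
at [602.8   4.9  58.8] [-1.8e+02  1.0e-01  1.0e-01] gap 59.5 t 11.175
(604.5, 4.7, 6, 0) rz 0.1 d [ 1.7  0.2 52.8] rows 0.8
```

```bash
python3 -m handwheel '0 0 0 1.7 0.2 30 40; 0 0 0 1.7 0.2 47 40; 0 0 0 1.7 0.2 50 40; 0 0 0 1.7 0.2 52 40; 0 0 0 1.7 0.2 52 40'; python3 -m handwheel '0 0 0 0 0 0 85;0 0 0 0 0 0 85;0 0 0 0 0 0 85;0 0 0 0 0 0 85'; python3 -c "
from h import *
s={n:cam(n) for n in('top','side')}
for n in s: cv2.imwrite(f'pics/{n}2.png',s[n]['pixels'])
plan((604.5,4.7,110,0),(425,388,110,136))"
```

```text
time: 11.8
tool_pos: [605.7, 4.5, 8.3]
tcp_rot: [-180.0, -0.1, 0.1]
ft_force: [-2.4, 1.5, 4.4]
finger_gap: 59.2
grip_force: 66.1
time: 12.3
tool_pos: [605.2, 4.1, 7.1]
tcp_rot: [180.0, 0.0, 0.0]
ft_force: [-0.1, -0.3, -0.5]
finger_gap: 85.0
grip_force: 0.0
at [605.2   4.1   7.1] [180.   0.   0.] gap 85.3 t 12.4
(604.5, 4.7, 110, 0) rz 0.0 d [  -0.7   -0.6 -102.9] rows 1.6
(425, 388, 110, 136) rz -136.0 d [-180.1 -384.  -102.9] rows 7.0
```

```bash
python3 -m handwheel '0 0 0 0 0 -50 85; 0 0 0 0 0 -103 85; 0 0 -10 -20 -40 -103 85; 0 0 -20 -45 -90 -103 85; 0 0 -30 -65 -140 -103 85; 0 0 -40 -90 -190 -103 85; 0 0 -50 -110 -240 -103 85; 0 0 -60 -130 -290 -103 85'; python3 -c "
from h import *
plan((426,382.5,110,136))"
```

```text
time: 13.4
tool_pos: [474.3, 295.6, 110.4]
tcp_rot: [180.0, -0.0, 60.3]
ft_force: [0.1, 0.0, 0.0]
finger_gap: 85.1
grip_force: 0.0
at [474.3 295.6 110.4] [180.   -0.   60.3] gap 85.1 t 13.4
(426, 382.5, 110, 136) rz -75.7 d [ 51.6 -85.    0.4] rows 1.6
```

```bash
python3 -m handwheel '0 0 -10 10 -15 0 85; 0 0 -20 20 -30 0 85; 0 0 -30 30 -45 0 85; 0 0 -40 40 -60 0 85; 0 0 -50 51.6 -85 0 85; 0 0 -60 51.6 -85 0 85; 0 0 -70 51.6 -85 0 85; 0 0 -75.7 51.6 -85 0 85'; python3 - <<'E'
from h import *
s={n:cam(n) for n in('top','side')}
im=[s[n]["pixels"] for n in s]
tiles("pics/p1.png",[(im[0],*proj(s["top"],[604,4,90])[0]),(im[1],*proj(s["side"],[604,4,90])[0])],f=5,tw=80,th=80,cols=2)
plan((426,382.5,0,136))
E
```

```text
time: 14.4
tool_pos: [427.2, 381.4, 110.1]
tcp_rot: [-180.0, -0.0, 136.0]
ft_force: [-0.1, -0.8, -0.5]
finger_gap: 85.1
grip_force: 0.0
at [427.3 381.3 110.2] [-180.     0.   135.8] gap 85.0 t 14.5
(426, 382.5, 0, 136) rz -0.2 d [  1.8  -0.  110.2] rows 1.8
```

View pics/p1.png

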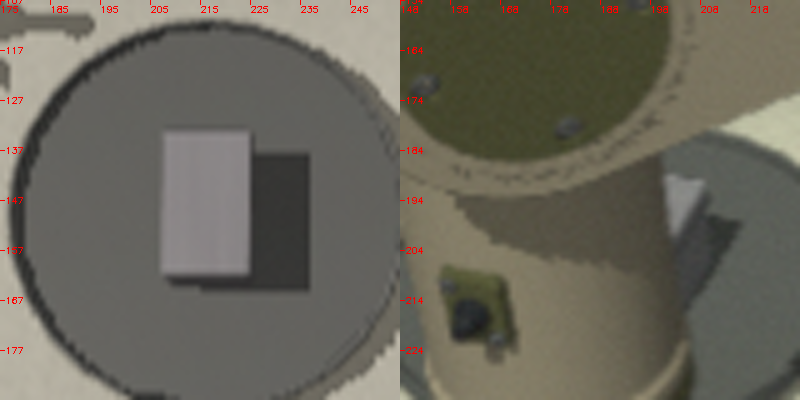

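```bash
python3 - <<'E'
from h import *
s=cam("top")
for x,y in [(163,130),(251,130),(250,274),(161,274),(206.3,202)]: print(onz(s,(175+x/5-.4,107+y/5-.4),94).round(1))
E
python3 -m handwheel '0 0 0 1.8 0 40 85; 0 0 0 1.8 0 75 85; 0 0 0 1.8 0 90 85; 0 0 0 1.8 0 90 85;0 0 0 1.8 0 90 85'
```

```text
[655.4  33.1  94. ]
[655.4 -26.4  94. ]
[556.6 -26.   94. ]
[556.6  33.7  94. ]
[605.8   3.6  94. ]
time: 15.18
tool_pos: [427.1, 383.3, 21.9]
tcp_rot: [179.9, 0.0, 135.7]
ft_force: [0.3, -0.0, -0.1]
finger_gap: 85.0
grip_force: 0.0
```

```bash
python3 -m handwheel '0 0 0 0 0 17 85; 0 0 0 0 0 34 85; 0 0 0 0 0 34 85'; python3 -m handwheel '0 0 0 0 0 0 25; 0 0 0 0 0 0 25; 0 0 0 0 0 0 25; 0 0 0 0 0 0 25;0 0 0 0 0 0 25' 50; python3 -c "
from h import *
plan((604.5,4.3,110,180),(604.5,4.3,65,180))"
```

```text
time: 15.55
tool_pos: [424.2, 381.1, -16.5]
tcp_rot: [-179.7, -0.0, 135.7]
ft_force: [-0.6, -0.6, 0.6]
finger_gap: 85.0
grip_force: 0.0
time: 16.18
tool_pos: [426.6, 383.0, -13.0]
tcp_rot: [179.9, 0.0, 135.7]
ft_force: [0.0, 0.1, 5.8]
finger_gap: 43.1
grip_force: 52.0
at [426.6 383.  -13. ] [179.9   0.  135.7] gap 43.1 t 16.175
(604.5, 4.3, 110, 180) rz -44.3 d [-391.8 -146.9 -123. ] rows 7.0
(604.5, 4.3, 65, 180) rz -44.3 d [-391.8 -146.9  -78. ] rows 6.8
```

```bash
python3 -m handwheel '0 0 0 0 0 -50 25; 0 0 -5 -20 -8 -100 25; 0 0 -14 -75 -28 -115 25; 0 0 -23 -130 -49 -115 25; 0 0 -32 -185 -69 -115 25; 0 0 -41 -240 -90 -115 25; 0 0 -44.3 -295 -110 -115 25; 0 0 -44.3 -345 -129 -115 25'; python3 -m handwheel '0 0 0 0 0 0 25;0 0 0 0 0 0 25'; python3 -c "
from h import *
plan((604.5,4.3,65,180))"
```

```text
time: 17.18
tool_pos: [583.1, 47.2, 100.6]
tcp_rot: [180.0, -0.0, -180.0]
ft_force: [1.2, 0.8, -2.3]
finger_gap: 42.9
grip_force: 51.4
time: 17.42
tool_pos: [582.2, 49.4, 100.4]
tcp_rot: [180.0, -0.1, 180.0]
ft_force: [-0.9, -0.5, -0.6]
finger_gap: 43.5
grip_force: 51.5
at [582.2  49.4 100.4] [ 1.8e+02 -1.0e-01  1.8e+02] gap 43.5 t 17.425
(604.5, 4.3, 65, 180) rz -0.0 d [-22.3 -45.1  35.4] rows 1.0
```

```bash
python3 -m handwheel '0 0 0 -22.3 -45 0 25; 0 0 0 -22.3 -45 15 25; 0 0 0 -22.3 -45 28 25; 0 0 0 -22.3 -45 31 25; 0 0 0 -22.3 -45 33 25;0 0 0 -22.3 -45 33 25'; python3 -c "
from h import *
plan((604.5,4.3,65,180))"
```

```text
time: 18.18
tool_pos: [605.3, 4.8, 68.5]
tcp_rot: [180.0, 0.0, -179.9]
ft_force: [-1.8, 0.3, -1.3]
finger_gap: 43.5
grip_force: 51.5
at [605.3   4.8  68.5] [ 180.     0.  -179.9] gap 43.5 t 18.175
(604.5, 4.3, 65, 180) rz 0.1 d [ 0.8 -0.5  3.5] rows 0.1
```

```bash
python3 -m handwheel '0 0 0 0.8 -0.5 1.5 25; 0 0 0 0.8 -0.5 3 25; 0 0 0 0.8 -0.5 3.5 25; 0 0 0 0.8 -0.5 3.5 25'; python3 -c "
from h import *
plan((604.5,4.3,65,180))"
```

```text
time: 18.68
tool_pos: [604.5, 3.7, 64.9]
tcp_rot: [180.0, 0.0, -180.0]
ft_force: [-1.1, 0.7, 1.6]
finger_gap: 43.2
grip_force: 51.7
at [604.5   3.7  64.9] [ 180.    0. -180.] gap 43.2 t 18.675
(604.5, 4.3, 65, 180) rz 0.0 d [ 0.   0.6 -0.1] rows 0.0
```

```bash
python3 -m handwheel '0 0 0 0 0 1 25; 0 0 0 0 0 1 60; 0 0 0 0 0 1 85; 0 0 0 0 0 1 85; 0 0 0 0 0 -5 85; 0 0 0 0 0 -45 85;0 0 0 0 0 -45 85'; python3 -c "
from h import *
plan((597.8,388,110,90))"
```

```text
time: 19.55
tool_pos: [607.5, 3.6, 114.3]
tcp_rot: [-180.0, 0.4, -180.0]
ft_force: [0.7, 0.6, -0.7]
finger_gap: 84.6
grip_force: 0.0
at [607.5   3.6 114.3] [-180.     0.4 -180. ] gap 84.6 t 19.55
(597.8, 388, 110, 90) rz 90.0 d [  9.6 384.4   4.3] rows 6.2
```

```bash
python3 -m handwheel '0 0 10 1 45 0 85; 0 0 20 2 90 0 85; 0 0 30 3 140 0 85; 0 0 40 4 190 0 85; 0 0 50 5 240 0 85; 0 0 60 6 290 0 85; 0 0 70 7 340 0 85; 0 0 80 7 384 0 85'; python3 - <<'E'
from h import *
plan((597.8,388,110,90),(597.8,388,9.5,90))
s={n:cam(n) for n in('top','side')}
im=[s[n]["pixels"] for n in s]
tiles("pics/p2.png",[(im[0],*proj(s["top"],[604,4,90])[0]),(im[1],*proj(s["side"],[604,4,90])[0])],f=5,tw=80,th=80,cols=2)
E
```

```text
time: 20.55
tool_pos: [596.8, 389.6, 109.2]
tcp_rot: [-180.0, 0.0, 99.7]
ft_force: [0.9, 0.5, 0.6]
finger_gap: 85.0
grip_force: 0.0
at [596.8 389.6 109.2] [-180.     0.    99.7] gap 85.0 t 20.55
(597.8, 388, 110, 90) rz 9.7 d [-1.8  0.7 -0.8] rows 0.0
(597.8, 388, 9.5, 90) rz 9.7 d [-1.8  0.7 99.7] rows 1.6
```

View pics/p2.png

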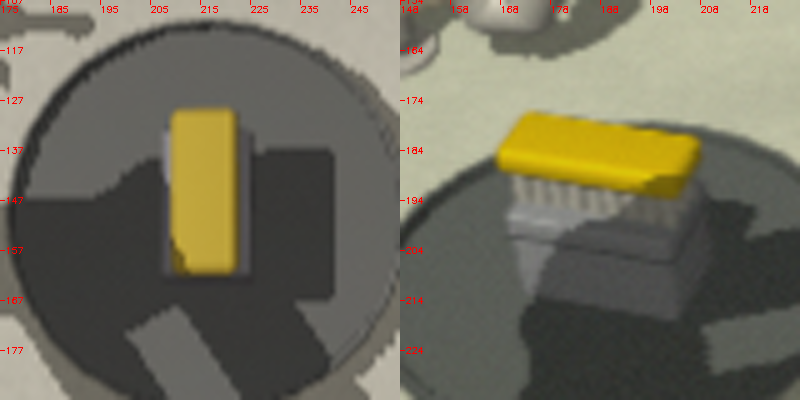

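```bash
python3 - <<'E'
from h import *
s=cam("top")
for x,y in [(203.5,108),(203.5,273),(170,190),(237,190)]: print(onz(s,(175+x/5-.4,107+y/5-.4),134).round(1))
E
python3 -m handwheel '0 0 9.7 -1.8 0.7 20 85; 0 0 9.7 -1.8 0.7 60 85; 0 0 9.7 -1.8 0.7 90 85; 0 0 9.7 -1.8 0.7 100 85; 0 0 9.7 -1.8 0.7 100 85'
```

```text
[660.7   3.4 134. ]
[550.3   2.9 134. ]
[605.6  25.1 134. ]
[605.6 -18.9 134. ]
time: 21.32
tool_pos: [598.2, 385.3, 9.3]
tcp_rot: [-179.9, 0.0, 90.3]
ft_force: [0.2, -1.0, 0.6]
finger_gap: 85.0
grip_force: 0.0
```

```bash
python3 -m handwheel '0 0 0 0 0 0 45; 0 0 0 0 0 0 45; 0 0 0 0 0 0 45; 0 0 0 0 0 0 45;0 0 0 0 0 0 45' 40; python3 -c "
from h import *
plan((604.5,71,100,90),(604.5,71,28,90))"
```

```text
time: 21.95
tool_pos: [600.1, 387.0, 12.4]
tcp_rot: [179.8, -0.1, 90.3]
ft_force: [0.2, -1.2, 5.1]
finger_gap: 60.1
grip_force: 44.2
at [600.1 387.   12.4] [ 1.798e+02 -1.000e-01  9.030e+01] gap 60.1 t 21.95
(604.5, 71, 100, 90) rz 0.3 d [-316.     2.6  -87.6] rows 5.2
(604.5, 71, 28, 90) rz 0.3 d [-316.     2.6  -15.6] rows 5.1
```

```bash
python3 -m handwheel '0 0 0 0 0 -30 45; 0 0 0 0 0 -65 45; 0 0 0 -45 0 -65 45; 0 0 0 -100 1 -65 45; 0 0 0 -160 1 -65 45; 0 0 0 -220 2 -65 45; 0 0 0 -275 2 -65 45; 0 0 0 -312 2.6 -65 45'; python3 -m handwheel '0 0 0 0 0 0 45;0 0 0 0 0 0 45'; python3 - <<'E'
from h import *
plan((604.5,71,32,90))
E
```

```text
time: 22.95
tool_pos: [602.7, 71.6, 75.3]
tcp_rot: [179.9, 0.0, 90.2]
ft_force: [0.0, -0.2, -1.8]
finger_gap: 60.9
grip_force: 44.2
time: 23.2
tool_pos: [602.9, 74.6, 75.1]
tcp_rot: [180.0, -0.0, 90.3]
ft_force: [-0.5, 0.2, -0.8]
finger_gap: 60.8
grip_force: 44.2
at [602.9  74.6  75.1] [180.   -0.   90.3] gap 60.8 t 23.2
(604.5, 71, 32, 90) rz 0.3 d [-3.6  1.6 43.1] rows 0.7
```

```bash
python3 -m handwheel '0 0 0.3 -3.6 1.6 20 45; 0 0 0.3 -3.6 1.6 34 45; 0 0 0.3 -3.6 1.6 38 45; 0 0 0.3 -3.6 1.6 40 45; 0 0 0.3 -3.6 1.6 41 45; 0 0 0.3 -3.6 1.6 41 45'; python3 -m handwheel '0 0 0 0 0 1 45; 0 0 0 0 0 2 45; 0 0 0 0 0 3 45; 0 0 0 0 0 3 45';
```

```text
time: 23.95
tool_pos: [604.7, 70.6, 34.2]
tcp_rot: [180.0, -0.0, 90.0]
ft_force: [0.5, 0.1, -2.0]
finger_gap: 60.5
grip_force: 44.2
time: 24.45
tool_pos: [604.3, 70.6, 30.6]
tcp_rot: [-180.0, -0.0, 90.0]
ft_force: [0.1, 0.2, -1.3]
finger_gap: 60.4
grip_force: 44.2
```

```bash
python3 -m handwheel '0 0 0 0 0 1 45; 0 0 0 0 0 2 45;0 0 0 0 0 2 45'|sed -n 2,4p;  python3 -m handwheel '0 0 0 0 0 1 45; 0 0 0 0 0 1.5 45;0 0 0 0 0 1.5 45'|sed -n 2,4p
```

```text
tool_pos: [605.6, 70.5, 30.4]
tcp_rot: [179.9, 0.0, 90.0]
ft_force: [-2.5, -1.1, 7.6]
tool_pos: [606.6, 70.6, 30.3]
tcp_rot: [179.7, -0.0, 90.0]
ft_force: [-2.3, -1.4, 14.7]
```

```bash
python3 -m handwheel '0 0 0 0 0 -2 45; 0 0 0 0 0 -4 62; 0 0 0 0 0 -4 75; 0 0 0 0 0 -4 85; 0 0 0 0 0 -4 85; 0 0 0 0 0 -50 85; 0 0 0 0 0 -110 85; 0 0 0 0 0 -170 85'; python3 -c "
from h import *
plan((436,-368,200,69))"
```

```text
time: 26.2
tool_pos: [603.8, 70.5, 198.6]
tcp_rot: [-180.0, 0.0, 90.0]
ft_force: [0.3, -0.3, -0.1]
finger_gap: 85.2
grip_force: 0.0
at [603.8  70.5 198.6] [-180.    0.   90.] gap 85.2 t 26.2
(436, -368, 200, 69) rz 21.0 d [-438.5 -168.    -1.4] rows 7.5
```

```bash
python3 -m handwheel '0 0 2 -50 -20 0 85; 0 0 5 -106 -40 0 85; 0 0 8 -163 -62 0 85; 0 0 11 -220 -84 0 85; 0 0 14 -276 -106 0 85; 0 0 17 -332 -128 0 85; 0 0 20 -388 -149 0 85; 0 0 21 -438 -168 0 85'; python3 -m handwheel '0 0 0 0 0 0 85; 0 0 0 0 0 0 85'; python3 - <<'E'
from h import *
s={n:cam(n) for n in('top','side')}
im=[s[n]["pixels"] for n in s]
tiles("pics/p3.png",[(im[0],*proj(s["top"],[436,-368,190])[0]),(im[1],*proj(s["side"],[436,-368,150])[0]),(im[0],*proj(s["top"],[604,30,90])[0]),(im[1],*proj(s["side"],[604,30,70])[0])],f=4,tw=100,th=75,cols=2)
plan((436,-368,200,69),(436,-368,114.5,69))
E
```

```text
time: 27.2
tool_pos: [435.4, -369.4, 197.3]
tcp_rot: [180.0, 0.0, 68.9]
ft_force: [0.2, -0.8, 0.1]
finger_gap: 85.1
grip_force: 0.0
time: 27.45
tool_pos: [436.4, -367.1, 196.9]
tcp_rot: [-180.0, -0.0, 69.0]
ft_force: [-0.5, 0.7, -0.8]
finger_gap: 84.8
grip_force: 0.0
at [ 437.  -366.3  197.1] [-180.    -0.    69.1] gap 84.9 t 27.55
(436, -368, 200, 69) rz 0.1 d [-1.9 -0.3 -2.9] rows 0.1
(436, -368, 114.5, 69) rz 0.1 d [-1.9 -0.3 82.6] rows 1.3
```

View pics/p3.png

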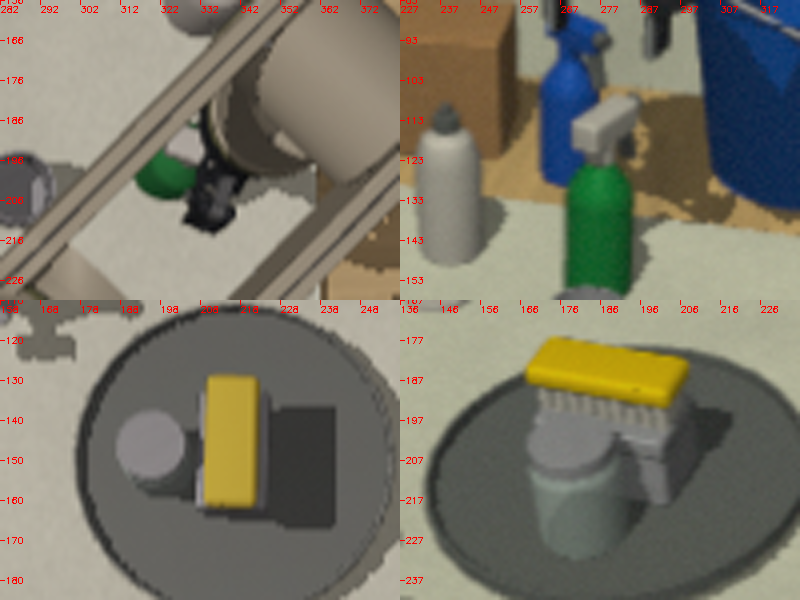

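```bash
python3 -c "
from h import *
s=cam('top'); print('jar',onz(s,(195.1,146.1),117).round(1))"; python3 -m handwheel '0 0 0 -1.9 -0.3 30 85; 0 0 0 -1.9 -0.3 60 85; 0 0 0 -1.9 -0.3 78 85; 0 0 0 -1.9 -0.3 82 85; 0 0 0 -1.9 -0.3 82 85'; python3 -m handwheel '0 0 0 0 0 0 10; 0 0 0 0 0 0 10; 0 0 0 0 0 0 10; 0 0 0 0 0 0 10; 0 0 0 0 0 0 10; 0 0 0 0 0 0 10' 30
```

```text
jar [604.2  71.2 117. ]
time: 28.22
tool_pos: [436.0, -369.1, 115.9]
tcp_rot: [180.0, 0.0, 69.0]
ft_force: [0.3, -0.3, 0.3]
finger_gap: 84.8
grip_force: 0.0
time: 28.98
tool_pos: [435.7, -369.4, 115.6]
tcp_rot: [180.0, 0.0, 69.0]
ft_force: [0.1, -0.0, 2.9]
finger_gap: 25.5
grip_force: 32.1
```

```bash
python3 - <<'E'
from h import *
T=cam("top");S=cam("side")
print("left edge base",onz(T,(314.9,196.5),16), "lower edge base", onz(T,(304+81/4-.4,157+195/4-.4),16))
for k in(-8,-4,0,4,8):
    a=np.array([438+.36*k,-363+.93*k]); print(k,a,[proj(S,[a[0]+2*0,a[1],z])[0].round(1).tolist() for z in(60,70)])
plan((604.5,-69,190,90))
E
```

```text
left edge base [ 445.05248297 -339.89936445   16.        ] lower edge base [ 413.86492438 -370.69407003   16.        ]
-8 [ 435.12 -370.44] [[277.7, 143.7], [277.7, 141.2]]
-4 [ 436.56 -366.72] [[277.0, 144.2], [277.1, 141.7]]
0 [ 438. -363.] [[276.4, 144.7], [276.4, 142.2]]
4 [ 439.44 -359.28] [[275.7, 145.2], [275.8, 142.7]]
8 [ 440.88 -355.56] [[275.1, 145.7], [275.1, 143.2]]
at [ 435.7 -369.4  115.5] [180.   0.  69.] gap 25.6 t 29.075
(604.5, -69, 190, 90) rz -21.0 d [340.9  50.1 -74.5] rows 5.6
```

```bash
python3 -m handwheel '0 0 0 0 0 -40 10; 0 0 0 20 3 -74 10; 0 0 -4 75 11 -74 10; 0 0 -8 130 19 -74 10; 0 0 -12 185 27 -74 10; 0 0 -16 240 35 -74 10; 0 0 -20 290 43 -74 10; 0 0 -21 331 49 -74 10'; python3 -m handwheel '0 0 0 0 0 0 10;0 0 0 0 0 0 10';  python3 - <<'E'
from h import *
plan((604.5,-67,135,90))
E
```

```text
time: 30.08
tool_pos: [599.9, -75.5, 188.4]
tcp_rot: [-179.9, -0.0, 90.1]
ft_force: [0.4, -0.1, -1.5]
finger_gap: 25.7
grip_force: 31.4
time: 30.32
tool_pos: [599.2, -77.8, 188.5]
tcp_rot: [-179.9, 0.0, 90.0]
ft_force: [-0.2, -0.2, -0.7]
finger_gap: 25.4
grip_force: 31.3
at [599.2 -77.8 188.5] [-179.9    0.    90. ] gap 25.4 t 30.325
(604.5, -67, 135, 90) rz 0.0 d [10.8  5.3 53.5] rows 0.9
```

```bash
python3 -m handwheel '0 0 0 10.8 5.3 10 10; 0 0 0 10.8 5.3 35 10; 0 0 0 10.8 5.3 48 10; 0 0 0 10.8 5.3 51 10; 0 0 0 10.8 5.3 53 10; 0 0 0 10.8 5.3 53 10'|sed -n 2,4p; python3 -m handwheel '0 0 0 0 0 1 10; 0 0 0 0 0 2 10; 0 0 0 0 0 2 10;0 0 0 0 0 2 10'|sed -n 2,4p
```

```text
tool_pos: [605.5, -67.0, 137.0]
tcp_rot: [179.9, 0.0, 90.0]
ft_force: [-0.0, 0.7, 0.0]
tool_pos: [605.0, -66.8, 134.2]
tcp_rot: [180.0, -0.0, 90.0]
ft_force: [0.3, -0.9, -1.0]
```

```bash
python3 -m handwheel '0 0 0 0 0 1 10; 0 0 0 0 0 2 10; 0 0 0 0 0 2 10'|sed -n 2,4p;  python3 - <<'E'
from h import *
s={n:cam(n) for n in('top','side')}
im=[s[n]["pixels"] for n in s]
tiles("pics/p4.png",[(im[0],*proj(s["top"],[604,0,100])[0]),(im[1],*proj(s["side"],[604,-30,100])[0])],f=5,tw=80,th=100,cols=2)
E
```

```text
tool_pos: [605.7, -67.0, 133.4]
tcp_rot: [179.9, 0.0, 90.0]
ft_force: [0.2, 0.6, 5.6]
```

View pics/p4.png

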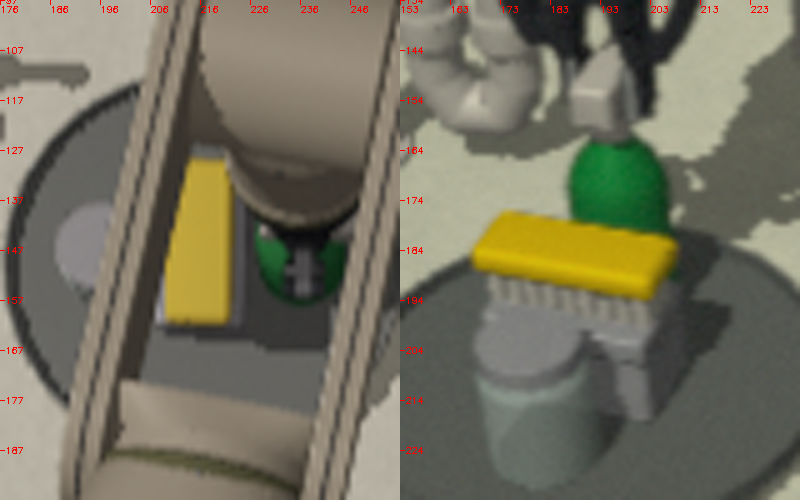

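```bash
python3 - <<'E'
from h import *
s=cam("top"); print(onz(s,(226.6,147),126), onz(s,(176+300/5-.4,97+303/5-.4),126), onz(s,(176+300/5-.4,97+303/5-.4),34))
E
python3 -m handwheel '0 0 0 0 0 -1 20; 0 0 0 0 0 -2 30; 0 0 0 0 0 -2 50; 0 0 0 0 0 -2 70; 0 0 0 0 0 -2 85; 0 0 0 0 0 -2 85; 0 0 0 0 0 -40 85; 0 0 0 0 0 -90 85'; python3 -m handwheel '0 0 0 -60 0 -30 85; 0 0 0 -120 0 -30 85; 0 0 0 -180 60 -30 85; 0 0 0 -230 120 -30 85; 0 0 0 -280 150 -30 85; 0 0 0 -330 180 -30 85; 0 0 0 -330 180 -30 85; 0 0 0 -330 180 -30 85'; python3 - <<'E'
from h import *
s={n:cam(n) for n in('top','side')}
im=[s[n]["pixels"] for n in s]
tiles("pics/p5.png",[(im[0],*proj(s["top"],[604,0,100])[0]),(im[1],*proj(s["side"],[604,0,100])[0])],f=5,tw=80,th=100,cols=2)
E
```

```text
[599.18107129 -33.75168426 126.        ] [564.96148209 -63.48033907 126.        ] [581.84449036 -62.10408336  34.        ]
time: 33.1
tool_pos: [603.7, -66.6, 221.2]
tcp_rot: [-179.8, -0.0, 90.0]
ft_force: [0.8, -0.6, 0.6]
finger_gap: 85.0
grip_force: 0.0
time: 34.1
tool_pos: [773.9, -392.9, 244.1]
tcp_rot: [179.6, 0.2, 89.9]
ft_force: [33.3, -18.1, 28.9]
finger_gap: 84.9
grip_force: 0.0
```

View pics/p5.png

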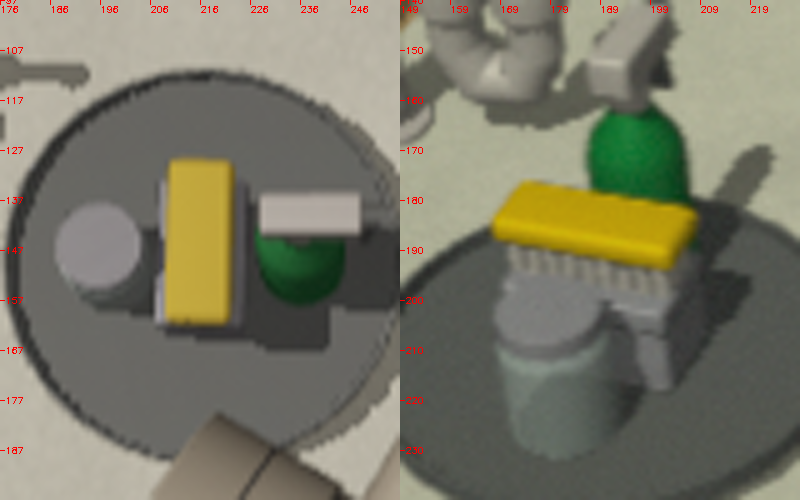

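```bash
python3 - <<'E'
from h import *
for i in range(3):
    q=r.sense(); print(q["time"],q["tool_pos"].round(1),q["ft_force"].round(1),q["joint_pos"].round(1),q["qd"].round(2)); cam("top")
E
```

```text
34.2 [ 771.9 -392.2  236.1] [-1.2 -0.  -2.9] [-30.3  64.8   1.7   0.  113.7 -30.2] [ 1.32 -3.66 -2.2   0.56 -1.98  0.77]
34.25 [ 773.6 -391.9  240.9] [-0.3 -0.   0.4] [-30.3  64.6   1.5   0.  113.7 -30.2] [ 1.16 -4.65 -3.58  0.39 -0.72  0.21]
34.3 [ 774.9 -391.7  245.8] [ 0.3 -0.5 -0.1] [-3.020e+01  6.440e+01  1.400e+00  1.000e-01  1.137e+02 -3.020e+01] [ 0.91 -4.04 -2.92  0.19 -0.11  0.08]
```

```bash
python3 -m handwheel '0 0 0 0 -30 0 85; 0 0 0 0 -80 0 85; 0 0 0 0 -140 0 85; 0 0 0 0 -200 0 85; 0 0 0 0 -250 0 85; 0 0 0 0 -250 0 85; 0 0 0 0 -250 0 85'; python3 - <<'E'
from h import *
print(r.sense()["joint_pos"].round(1))
s={n:cam(n) for n in('top','side')}
def g(n,x0,y0,x,y,z): return onz(s[n],(x0+x/5-.4,y0+y/5-.4),z).round(1)
print("brush",g("top",176,97,199.5,241,134),"tin edges",g("top",176,97,160,245,94),"jar",g("top",176,97,98,245,117),"head",g("top",176,97,310,213.5,204),[g("top",176,97,x,213.5,204)[1] for x in(259,361)])
print("body left",g("top",176,97,255,250,126),"right",g("top",176,97,346,250,126),"front",g("top",176,97,300,303,34))
d={n:cv2.absdiff(s[n]["pixels"],cv2.imread(f"pics/{n}0.png")).max(2) for n in s}
cv2.imwrite("pics/f.png",np.hstack([cv2.resize(s[n]["pixels"],(400,300)) for n in s]))
E
```

```text
time: 35.22
tool_pos: [525.2, -392.6, 250.5]
tcp_rot: [179.0, 0.6, 90.0]
ft_force: [1.1, -0.1, 0.3]
finger_gap: 84.8
grip_force: 0.0
[-41.4  14.   72.    0.2  92.8 -41.3]
brush [604.9   2.5 134. ] tin edges [610.6  31.4  94. ] jar [605.9  70.9 117. ] head [607.7 -70.9 204. ] [np.float64(-38.9), np.float64(-103.0)]
body left [600.5 -33.7 126. ] right [600.5 -93.9 126. ] front [581.8 -62.1  34. ]
```

View pics/f.png

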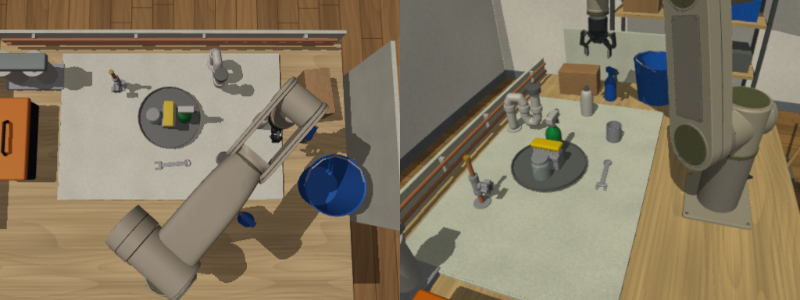

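The row stands: jar (605.9, 70.9), tin and brush (605, 3) and spray (606, −64), with gaps of about 7 mm. The bystanders and the valve are unmoved.

```bash
python3 -c "
from bench import workorder
print(workorder.hand_in())"
```

```text
the job is handed in; nothing more can be done
None
```

The job is handed in: the tin is centred on the turntable with the brush lengthwise on top, the jar stands about 7 mm from it on the valve side and the spray bottle about 7 mm from it on the other, both upright in line; the brush went on before the jar and bottle so the gripper had room, the arm finished clear of everything, and no verdict was shown.

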